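# Lock the gel pot onto the gel warmer

## Robot

A 6-joint arm with a two-finger parallel gripper is mounted at the origin on the work surface. World frame = base frame: x ahead of the robot, y to its left, z up, the work surface at z = 0. Lengths are in mm, angles in rad, forces in N, time in s.
With the tool pointing down it reaches from about 400 to 825 mm from the base axis. Payload 7 kg.
Tool frame: the origin (TCP) lies midway between the tips of the shut fingers; the grasp point (between the pads) lies 19 mm behind it; z points along the fingers, y is the line along which they close (so a half turn about z gives the same grasp; the last joint's range is limited). The gripper opens to 88 mm and grips with 3 to 60 N. Pads are 19 mm wide; open, the fingers measure 130 mm over their backs; the gripper's body (78 mm by 193 mm) begins 47 mm behind the grasp point.
Start: joints at [1.636, 0.359, 0.012, 0, -1.224, -0.288], TCP at [149.16, 658.291, 226.561] pointing down, gripper open.
Joint ranges: [-3.07, 3.07], [-1.43, 2.12], [-1.02, 1.25], [-3.03, 1.67], [-3.05, -0], [-3.03, 3.03]. Speed limits (rad/s): [2.39, 2.39, 3.01, 3.14, 3.14, 3.14].

## Interface

Orientations are given as a unit quaternion [x, y, z, w].
In Python, from plant import move_ptp, line_to, move_joints, move_gripper, pause, solve_ik, camera, get_calibration, Unreachable, close_job, find_in, masks_of, current_t, current_joint_pos, current_qvel, current_tau, current_tcp_pos, current_eef_rot, current_contact_force, current_moment, current_width, current_finger_force gives the robot as it stands. Calls block until the motion is done:
- move_ptp(position, orientation): joint-space move of the TCP to a pose.
- line_to(position, velocity=150, ori=None): straight line of the TCP; ori=None keeps the orientation; velocity is the mean speed in mm/s.
- move_joints(angles): joint-space move.
- move_gripper(opening, force=None): finger opening in mm; force is the grip in N (None keeps the last); returns when the fingers have stopped.
- pause(seconds).
- solve_ik(position, orientation): joint angles nearest the present ones, or None.
- camera(name): name is "side" or "top"; returns the picture (480x640x3 uint8, red, green, blue); there is no depth.
- get_calibration(name): a dict with "fx", "fy", "cx", "cy" (pixels), "distortion" ([k1, k2, p1, p2, k3] as OpenCV has them; the pictures are not rectified), "view" (4x4, takes a point from world to camera coordinates). Camera axes: x right, y up, looking along -z (the intrinsics and any distortion apply to the point x, -y, -z); pixel columns grow to the right and rows downward; lengths in mm; the calibration is good to about 2 mm. A picture is of the moment at which its call begins. get_calibration takes no time and is no camera call.
A pose or a line that the arm cannot do raises Unreachable and nothing moves.
- close_job(): hands the job in; it is judged then, once.
Trained networks look in the newest picture that a camera, given by its name, has taken for a name from the list of things; names that differ only in an ending like _2 or _b are one class to them, and where a whole thing is asked for, a point or a joint stands for the part that bears it (a point fixed in the world has none). Each returns a list of dicts, best first, with "conf" (0 to 1); they miss things now and then, are a little off and sometimes report something else, mostly with a low value. They report only what shows in the picture. A call takes as long as a camera call.
- find_in(camera, target): "point" ([column, row] in pixels, amid what is visible of it).
- masks_of(camera, target): "mask" (480x640 bool, what is visible of it) and "point" ([column, row] in pixels, amid what is visible of it).
Readings, each from a call of its own:
- current_t(): time.
- current_joint_pos(): joint angles.
- current_qvel(): joint speeds.
- current_tau(): joint torques, N m.
- current_tcp_pos(): TCP position.
- current_eef_rot(): TCP orientation.
- current_contact_force(): force on the tool from outside, world axes, zero at the start.
- current_moment(): the same for the moment, N m.
- current_width(): finger opening in mm.
- current_finger_force(): force on a finger pad.
Only numpy, scipy, OpenCV 4.12 (cv2) and the standard library are available. Lean on these libraries where they do the work, as an engineer would, in place of code of your own. Each camera call takes 0.05 s, during which the arm holds its last target. There are 200 camera calls.

## Task

Get the gel warmer on the treatment desk ready: take the pink tape roll off its sprung plate and stand it flat in the empty place of the green tray, the one with the white paper disc. Then fit the blue gel pot: with its two yellow lugs over the two green-marked gaps press it straight down until the sprung plate is fully depressed, turn it a quarter turn clockwise (seen from above) so that it locks under the rim, and let go. Leave the red pot, the lotion bottle, the massage roller and the oximeter standing where they are.

Things in the scene. Friction and masses are not known exactly. Their poses are not given: they have to be found in the camera images.
- warmer: gel warmer, fixed on the desk: white base 150 x 150 x 18 mm (black display on its -x side) with a white ring, outside diameter 104, inside 94 mm, its top 38 mm above the desk. Origin: centre of the underside, on the ring's axis; z up; x runs through the two gaps in the rim.
- rim (a point): centre of the ring, level with the rim's top, 38 mm above the desk. The dark grey rim reaches inward from the ring to a bore of diameter 66 mm; it is 6 mm thick (underside 32 mm above the desk). Under it a lug slides clockwise, seen from above, to a stop 90 degrees from its gap; other stops prevent turning anticlockwise.
- gap (a point): middle of the gap in the rim on the warmer's +x side, 40 mm from the axis, 38 mm above the desk; a like gap lies on the -x side. Each is 28 mm wide at the bore, wider outward, and has a green bar outside it on the base.
- plate (a joint): the sprung steel plate (diameter 54 mm) in the middle of the warmer: 0 = up (its top 31 mm above the desk), 0.010 m = fully depressed (21 mm). Spring: 6 N to start moving, 13 N fully down, less the weight of what stands on it. A locked pot leaves it at about 0.006.
- gel_pot: blue closed gel pot, upright in the tray, 0.3 kg: body diameter 54, height 92 mm, white lid diameter 49 up to 104 mm. At its foot two yellow lugs along its +x and -x reach 41 mm from its axis, 16 mm wide, 7 mm tall from the underside; a yellow lid stripe lies along x. Half a turn makes no difference. Origin: centre of underside, z up. Locked: underside 25 mm above the desk.
- red_pot: a red pot of the same shape in another place of the tray; a bystander
- tape: pink roll of tape standing on end on the warmer's plate: tube of outside diameter 52 mm, bore 26 mm, height 50 mm, about 0.06 kg. Origin: centre of its underside, z along its axis.
- tray: green tray, fixed, 280 x 96 mm, walls and two dividers 4 mm thick and 22 mm tall, floor 4 mm thick. Origin: centre of the underside, x along its length. Its three places, 88 mm square inside, lie in a row at x = -92, 0 and +92 mm.
- liner: white paper disc, diameter 72 mm, 1 mm thick, lying on the tray's floor in the empty place. Origin: its centre; marks where the tape roll goes.
- lotion: white and green lotion bottle, 170 mm tall, diameter 56 mm, upright on the desk between warmer and tray; a bystander. Origin: centre of the underside.
- roller: massage roller: steel ball in a black cup, diameter 66 mm, 65 mm tall; a bystander. Origin: centre of the underside.
- oximeter: finger oximeter, pink and white, 58 x 34 x 30 mm; a bystander. Origin: centre of the underside.

How it is judged:
By the outcome, as a careful person would: the job done as asked, in the order asked, and still so for the second after the job is handed in, with the robot touching nothing.
It also fails if it takes over 67 s, if anything falls off the work surface, if the arm or the gripper's body presses on something with over 40 N, if the wrist force passes 120 N, or if a joint passes its speed limit or range.

## Working session

There is one attempt and no reset: what is moved stays moved. The work goes in short steps, each a Python script; the robot and the scene stay as the last script left them, time stands still between calls to the robot, and variables do not carry over. Pictures are saved under pics/ and viewed, at most 10 in all, crops included, and the job is handed in when it is done.

```bash
mkdir -p pics; ls
cat > h.py <<'E'
from plant import *
import numpy as np, cv2
from scipy.spatial.transform import Rotation as R
def proj(name,P):
    c=get_calibration(name);V=np.array(c["view"]);P=np.atleast_2d(P).astype(float)
    q=P@V[:3,:3].T+V[:3,3];q=q*[1,-1,-1]
    K=np.array([[c["fx"],0,c["cx"]],[0,c["fy"],c["cy"]],[0,0,1]])
    return cv2.projectPoints(q,np.zeros(3),np.zeros(3),K,np.array(c["distortion"],float))[0][:,0]
def unproj(name,uv,z):
    c=get_calibration(name);V=np.array(c["view"])
    K=np.array([[c["fx"],0,c["cx"]],[0,c["fy"],c["cy"]],[0,0,1]])
    n=cv2.undistortPoints(np.atleast_2d(uv).astype(float)[:,None],K,np.array(c["distortion"],float))[:,0]
    d=np.c_[n[:,0],-n[:,1],-np.ones(len(n))]@V[:3,:3]
    o=-V[:3,:3].T@V[:3,3]
    return o+d*((z-o[2])/d[:,2])[:,None]
def down(a): # tool y axis along world angle a (rad)
    y=np.array([np.cos(a),np.sin(a),0]);zz=np.array([0,0,-1.]);x=np.cross(y,zz)
    return R.from_matrix(np.c_[x,y,zz]).as_quat()
E
python3 - <<'E'
from h import *
for n in("top","side"):
    im=camera(n);cv2.imwrite(f"pics/{n}0.png",im[:,:,::-1]);c=get_calibration(n);V=np.array(c["view"]);print(n,-V[:3,:3].T@V[:3,3],c["fx"],c["distortion"])
    for t in["warmer","gap","rim","gel_pot","red_pot","tape","tray","liner","lotion","roller","oximeter"]:
        print(t,[(np.round(r["point"],1).tolist(),round(r["conf"],2)) for r in find_in(n,t)[:3]])
print(current_tcp_pos(),current_eef_rot(),current_t(),down(0))
E
```

```text
pics
plant.py
top [ 303.02987481   25.53881211 1188.09656633] 623.6964473812905 [-0.08531166  0.          0.          0.          0.        ]
warmer [([223.9, 264.8], 0.81)]
gap [([222.8, 264.5], 0.84)]
rim [([226.4, 267.5], 0.73), ([348.0, 266.0], 0.39), ([445.8, 254.6], 0.34)]
gel_pot [([457.6, 236.9], 0.66)]
red_pot [([464.7, 286.4], 0.85)]
tape [([207.4, 250.9], 0.96)]
tray [([447.9, 256.4], 0.64)]
liner [([449.5, 197.4], 0.75)]
lotion [([345.7, 264.3], 0.87)]
roller [([321.2, 338.8], 0.88), ([464.8, 285.5], 0.66)]
oximeter [([344.9, 172.0], 0.71), ([347.3, 264.8], 0.31)]
side [173.90846848 515.19592157 745.80654097] 503.04569051155227 [0.04240831 0.         0.         0.         0.        ]
warmer [([260.1, 342.9], 0.84)]
gap [([262.3, 344.7], 0.73), ([355.6, 168.7], 0.26)]
rim [([260.1, 343.9], 0.71)]
gel_pot []
red_pot [([427.1, 179.3], 0.69)]
tape [([253.6, 316.6], 0.8), ([260.3, 346.3], 0.27)]
tray [([397.2, 188.0], 0.97), ([263.3, 341.3], 0.75), ([396.0, 296.8], 0.7)]
liner [([358.0, 169.9], 0.87), ([259.9, 344.3], 0.72)]
lotion [([353.6, 228.3], 0.77)]
roller [([396.9, 298.6], 0.61)]
oximeter [([275.6, 207.6], 0.56)]
[149.16208459 658.28044217 226.5614582 ] [ 9.93801004e-01 -1.11173573e-01 -5.24476279e-06  1.47751833e-05] 1.2 [0.70710678 0.70710678 0.         0.        ]
```

View pics/top0.png

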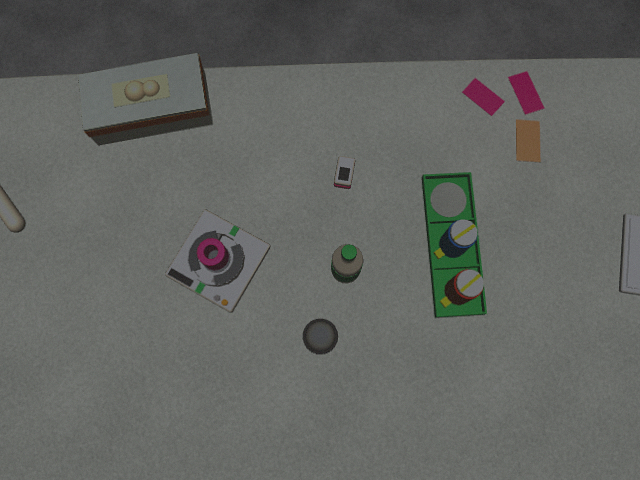

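View pics/side0.png

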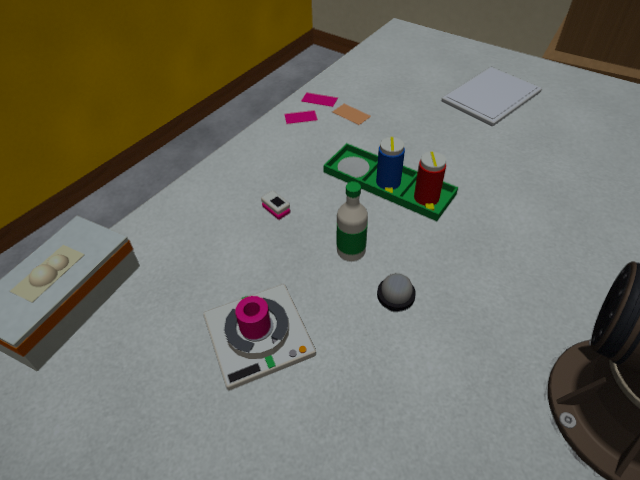

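```bash
cat > meas.py <<'E'
from h import *
def blobs(n,im,sel,z,box,amin=15):
    hsv=cv2.cvtColor(im,cv2.COLOR_RGB2HSV);m=cv2.inRange(hsv,np.array(sel[0]),np.array(sel[1]))
    b=np.zeros_like(m);x0,y0,x1,y1=box;b[y0:y1,x0:x1]=m[y0:y1,x0:x1]
    k,l,s,c=cv2.connectedComponentsWithStats(b)
    for i in range(1,k):
        if s[i,4]<amin: continue
        v,u=np.nonzero(l==i);P=unproj(n,np.c_[u,v],z)[:,:2];mu=P.mean(0);w,e=np.linalg.eigh(np.cov((P-mu).T))
        r=cv2.minAreaRect(P.astype(np.float32))
        print(n,s[i,4],np.round(c[i],1),"xy",np.round(mu,1),"axis deg",round(np.degrees(np.arctan2(e[1,1],e[0,1])),1),"len",np.round(np.sqrt(12*w),1),"rect",np.round(r[0],1),np.round(r[1],1),round(r[2],1))
Y=((22,110,60),(35,255,255));G=((50,120,40),(80,255,255));P=((155,120,50),(178,255,255))
E
python3 - <<'E'
from meas import *
T=camera("top");S=camera("side")
print("stripes z108");blobs("top",T,Y,108,(420,200,500,320));blobs("side",S,Y,108,(370,120,460,220),5)
print("lugs z11");blobs("top",T,Y,11,(420,200,500,320))
print("bars z18");blobs("top",T,G,18,(150,200,280,320));blobs("side",S,G,18,(200,280,320,390))
print("tape z81");blobs("top",T,P,81,(150,200,280,320));blobs("side",S,P,81,(200,280,320,390))
print("tray z22");blobs("top",T,G,22,(410,160,500,330),100);blobs("side",S,G,22,(310,140,470,220),100)
for n,im,b in(("top",T,(190,230,250,290)),("side",S,(225,285,290,350))):pass
for n in("top","side"):
    for t,z in(("liner",5),("warmer",18),("lotion",80)):
        for r in masks_of(n,t)[:1]:
            v,u=np.nonzero(r["mask"]);p=unproj(n,np.c_[u,v],z)[:,:2];q=cv2.minAreaRect(p.astype(np.float32));print(n,t,np.round(r["conf"],2),p.mean(0).round(1),np.round(q[0],1),np.round(q[1],1),round(q[2],1))
a=np.vstack([np.hstack([cv2.resize(T[190:310,150:290],(400,343)),cv2.resize(T[165:325,410:500],(200,343))]),np.hstack([cv2.resize(S[270:390,190:330],(300,257)),cv2.resize(S[120:220,310:470],(300,257))])])
cv2.imwrite("pics/z.png",a[:,:,::-1])
E
```

```text
stripes z108
top 80 [463.9 231.8] xy [ 550.8 -234.6] axis deg 122.2 len [ 5.8 46.3] rect [ 550.8 -234.6] [ 5.6 45.4] 32.1
top 62 [438.9 253.1] xy [ 513.7 -186.5] axis deg -179.8 len [14.2 14.8] rect [ 514.  -186.4] [14.4 13.7] 29.6
top 74 [470.  282.5] xy [ 458.9 -237.5] axis deg 127.3 len [ 5.  46.3] rect [ 458.9 -237.6] [ 4.9 45.3] 37.1
top 66 [445.3 301.3] xy [ 427.7 -191.1] axis deg 99.5 len [13.7 15.1] rect [ 427.8 -191.2] [13.7 14.6] 33.3
side 40 [392.  143.8] xy [ 548.5 -234.2] axis deg 120.9 len [ 5.7 45.3] rect [ 549.  -235.2] [ 4.1 43.3] 30.2
side 39 [433.3 158.6] xy [ 457.5 -238.5] axis deg 127.0 len [ 5.5 43.1] rect [ 457.8 -238.8] [ 5.3 40.5] 37.2
side 32 [388.8 189.1] xy [ 484.7 -112.7] axis deg -179.7 len [11.  15.9] rect [ 484.7 -111.6] [13.  13.7] 30.7
side 48 [429.4 205.7] xy [ 402.4 -115.6] axis deg 172.4 len [14.2 15.9] rect [ 403. -115.] [14.2 15.5] 27.0
lugs z11
top 80 [463.9 231.8] xy [ 573.  -257.9] axis deg 122.2 len [ 6.3 50.5] rect [ 573.  -257.9] [ 6.1 49.5] 32.1
top 62 [438.9 253.1] xy [ 532.6 -205.6] axis deg -179.8 len [15.4 16.1] rect [ 533.  -205.4] [
[... 700 characters left out ...]
523.9 232.3] axis deg 140.5 len [45.3 71.7] rect [525.  232.7] [51.  79.2] 46.2
tray z22
top 3366 [450.8 249.7] xy [ 537.5 -227.1] axis deg -179.7 len [108.  293.3] rect [ 550.3 -233.4] [280.1  96.7] 1.1
side 2816 [386.6 183.1] xy [ 542.8 -211.6] axis deg -179.8 len [129.8 300. ] rect [ 545.8 -207. ] [284.4 148. ] 1.2
top liner 0.81 [ 642.1 -233.3] [ 642.4 -233.7] [67.9 70.7] 85.5
top warmer 0.59 [531.4 218.2] [534.4 220.4] [153.3 150.5] 58.8
top lotion 0.95 [506.7 -22.8] [506.8 -22.3] [54.3 70.4] 69.6
side liner 0.69 [ 639.3 -233.8] [ 640.2 -235.6] [61.7 70.9] 86.8
side warmer 0.56 [520.7 232.7] [529.7 223.9] [150.4 155.8] 59.2
side lotion 0.71 [505.1 -19.3] [513.7 -32.9] [ 54.5 201. ] 34.4
```

View pics/z.png

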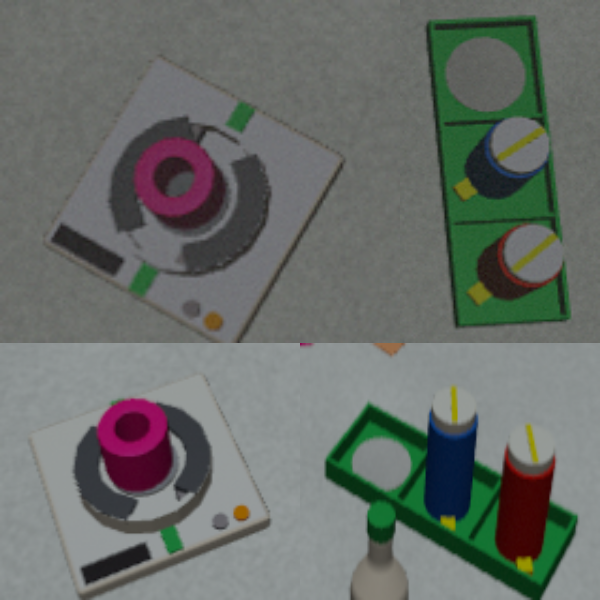

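Run:
```python
from h import *
print("t",current_t(),"yaw0",np.degrees(np.arctan2(*(R.from_quat(current_eef_rot()).as_matrix()[[1,0],1]))))
W=(536,221);P=(550,-234.4);L=(642,-233.5)
d=np.radians
for nm,p,z,ys in(("tapepick",W,51,range(-180,180,30)),("place",L,27,(91,-89)),("potpick",P,65,(60,75,90,105,120,-120,-105,-90,-75,-60)),("pot",W,82,range(-180,180,30)),("hi",W,300,(0,)),("hi",L,300,(90,-90))):
    for y in ys:
        q=solve_ik([*p,z],down(d(y)));print(nm,y,None if q is None else np.round(q,2).tolist())
```

```text
t 1.6 yaw0 -102.76491736957729
tapepick -180 [0.73, 0.38, -0.41, 0.0, -0.78, -0.73]
tapepick -150 [0.73, 0.38, -0.41, 0.0, -0.78, -0.2]
tapepick -120 [0.73, 0.38, -0.41, 0.0, -0.78, 0.32]
tapepick -90 [0.73, 0.38, -0.41, 0.0, -0.78, 0.84]
tapepick -60 [0.73, 0.38, -0.41, 0.0, -0.78, 1.37]
tapepick -30 [0.73, 0.38, -0.41, 0.0, -0.78, 1.89]
tapepick 0 [0.73, 0.38, -0.41, 0.0, -0.78, 2.41]
tapepick 30 [0.73, 0.38, -0.41, 0.0, -0.78, 2.94]
tapepick 60 [0.73, 0.38, -0.41, 0.0, -0.78, -2.82]
tapepick 90 [0.73, 0.38, -0.41, -0.0, -0.78, -2.3]
tapepick 120 [0.73, 0.38, -0.41, 0.0, -0.78, -1.78]
tapepick 150 [0.73, 0.38, -0.41, 0.0, -0.78, -1.25]
place 91 [-0.06, 0.54, -0.19, 0.0, -0.84, -1.49]
place -89 [-0.06, 0.54, -0.19, 0.0, -0.84, 1.65]
potpick 60 [-0.08, 0.38, -0.36, 0.0, -0.83, -2.02]
potpick 75 [-0.08, 0.38, -0.36, 0.0, -0.83, -1.76]
potpick 90 [-0.08, 0.38, -0.36, 0.0, -0.83, -1.49]
potpick 105 [-0.08, 0.38, -0.36, 0.0, -0.83, -1.23]
potpick 120 [-0.08, 0.38, -0.36, 0.0, -0.83, -0.97]
potpick -120 [-0.08, 0.38, -0.36, 0.0, -0.83, 1.12]
potpick -105 [-0.08, 0.38, -0.36, 0.0, -0.83, 1.39]
potpick -90 [-0.08, 0.38, -0.36, 0.0, -0.83, 1.65]
potpick -75 [-0.08, 0.38, -0.36, 0.0, -0.83, 1.91]
potpick -60 [-0.08, 0.38, -0.36, 0.0, -0.83, 2.17]
pot -180 [0.73, 0.34, -0.38, 0.0, -0.85, -0.73]
pot -150 [0.73, 0.34, -0.38, 0.0, -0.85, -0.2]
pot -120 [0.73, 0.34, -0.38, 0.0, -0.85, 0.32]
pot -90 [0.73, 0.34, -0.38, 0.0, -0.85, 0.84]
pot -60 [0.73, 0.34, -0.38, 0.0, -0.85, 1.37]
pot -30 [0.73, 0.34, -0.38, 0.0, -0.85, 1.89]
pot 0 [0.73, 0.34, -0.38, 0.0, -0.85, 2.41]
pot 30 [0.73, 0.34, -0.38, 0.0, -0.85, 2.94]
pot 60 [0.73, 0.34, -0.38, 0.0, -0.85, -2.82]
pot 90 [0.73, 0.34, -0.38, 0.0, -0.85, -2.3]
pot 120 [0.73, 0.34, -0.38, 0.0, -0.85, -1.78]
pot 150 [0.73, 0.34, -0.38, 0.0, -0.85, -1.25]
hi 0 [0.73, 0.16, -0.09, 0.0, -1.32, 2.41]
hi 90 [-0.06, 0.34, 0.15, 0.0, -1.38, -1.51]
hi -90 [-0.06, 0.34, 0.15, 0.0, -1.38, 1.64]
```

Run:
```python
from h import *
d=np.radians;q=down(d(-89))
move_ptp([537,222,130],q)
move_gripper(80,20)
line_to([537,222,52],120)
im=camera("top");cv2.imwrite("pics/g.png",np.vstack([im[150:350,120:320],camera("side")[230:430,150:350]])[:,:,::-1])
move_gripper(40,20);print("w",current_width(),current_finger_force(),current_contact_force(),current_tcp_pos())
line_to([537,222,235],200);print("w",current_width(),current_contact_force(),current_t())
```

```text
w 50.58000232276381 19.999977028928697 [-0.01127397  0.30148319  1.91528353] [537.02223674 222.01960731  52.11131199]
w 50.868378703425584 [-0.66358827  0.39512895 -0.75262755] 6.7083
```

View pics/g.png

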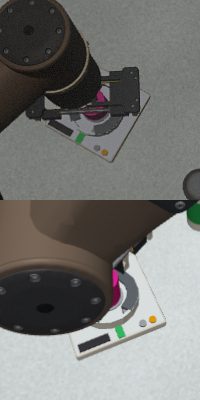

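The picture shows the gripper's long side lying along world y, with the fingers either side of the tape (~(100,100) in the crop). The tape is now held.

Run:
```python
from h import *
d=np.radians;q=down(d(-89))
L=[642,-234]
line_to([*L,235],250,q)
line_to([*L,60],150);print("w",current_width(),current_contact_force())
line_to([*L,27],60);print(current_contact_force(),current_tcp_pos())
move_gripper(64);print("w",current_width(),current_contact_force())
line_to([*L,200],200)
line_to([550,-234.4,220],200,down(d(-90)));print(current_t(),np.round(current_joint_pos(),2))
```

```text
w 50.84444952817208 [-0.00317735 -0.01701158  0.00223961]
[-0.05128668  0.75668624 -0.32705084] [ 641.9545419  -234.01227571   26.6083207 ]
w 63.912192101401075 [-0.41533559 -0.01230047 -0.64339652]
12.8917 [-0.08  0.24 -0.18 -0.   -1.16  1.65]
```

Run:
```python
from meas import *
T=camera("top");S=camera("side")
blobs("top",T,P,55,(350,120,560,340));blobs("side",S,P,55,(310,130,460,220))
cv2.imwrite("pics/t1.png",np.hstack([T[150:330,380:560],S[100:280,300:480]]).repeat(2,0).repeat(2,1)[:,:,::-1])
```

```text
side 619 [352.8 157.8] xy [ 624.7 -207.4] axis deg 121.6 len [46.1 94.6] rect [ 624.4 -208.4] [ 48.3 101.6] 34.0
```

View pics/t1.png

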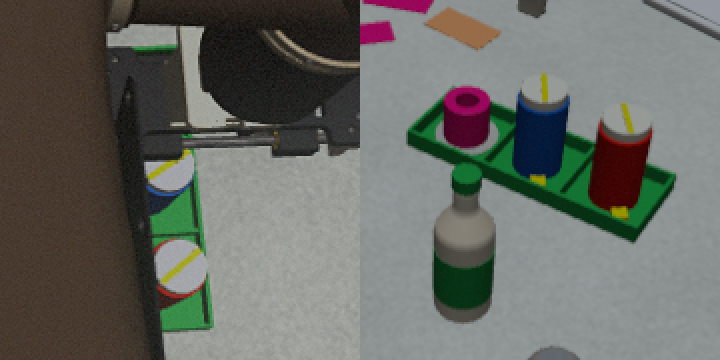

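The tape roll stands upright on the white disc (crop (467,115)), and both pots are untouched. Next I pick the gel pot.

Run:
```python
from h import *
d=np.radians
P=[550,-234.4];W=[535.7,220.7]
move_gripper(82,50)
line_to([*P,66],130);print(current_contact_force())
move_gripper(40,50);print("w",current_width(),current_finger_force(),current_contact_force())
line_to([*P,270],180);print("w",current_width(),current_contact_force())
line_to([*W,270],230,down(d(-90+26.9)))
line_to([*W,130],150);print("w",current_width(),current_contact_force(),current_moment(),current_t())
T=camera("top");S=camera("side")
cv2.imwrite("pics/p1.png",np.hstack([T[150:350,120:320],S[200:400,150:350]]).repeat(2,0).repeat(2,1)[:,:,::-1])
```

```text
[ 0.66631328 -0.18082481  0.42765755]
w 53.423810087741394 49.98393774032593 [-0.95564391 -0.95505663  1.71188745]
w 53.3277896559211 [-0.41155881  0.45547406 -3.25178885]
w 53.006502248649504 [ 0.68254251 -0.24998514 -2.4011828 ] [-0.05189461 -0.00161898  0.04171563] 19.9833
```

View pics/p1.png

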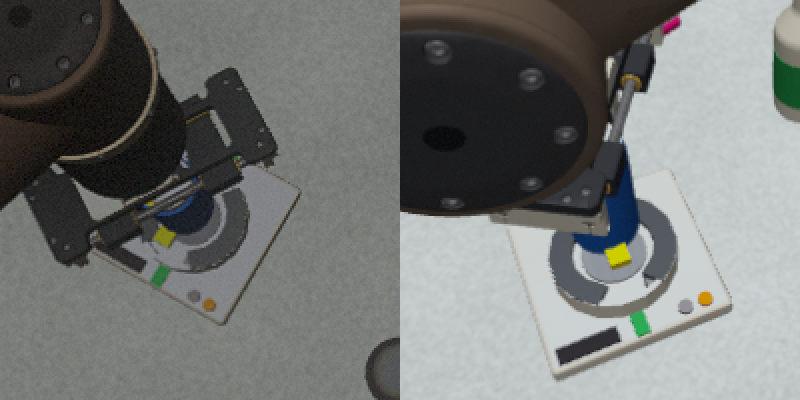

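Both views show the pot held upright over the warmer, its near lug (top crop (163,237), side crop (618,255)) heading for the near gap. I'll measure the lug.

Run:
```python
from meas import *
T=camera("top");S=camera("side")
blobs("top",T,Y,75,(185,250,220,285),10);blobs("side",S,Y,75,(240,310,275,345),10)
B=((105,120,40),(125,255,255))
blobs("side",S,B,75,(220,260,290,340),10)
hsv=cv2.cvtColor(S,cv2.COLOR_RGB2HSV);m=cv2.inRange(hsv,np.array(B[0]),np.array(B[1]));e=30
for r in(300,308,316):
    u=np.nonzero(m[r,225:290])[0]+225;print(r,u.min(),u.max())
ax=[[535.7,220.7,z] for z in(68,90,110,130)]
print(proj("side",ax).round(1).tolist())
# expected silhouette edges of cylinder r=27 at z 80
c=get_calibration("side");V=np.array(c["view"]);o=-V[:3,:3].T@V[:3,3];v=np.array([535.7,220.7])-o[:2];n=np.array([-v[1],v[0]])/np.linalg.norm(v)
for z in(80,90,100,110): print(z,proj("side",[[*(np.array([535.7,220.7])+s*27*n),z] for s in(-1,1)]).round(1).tolist())
```

```text
top 76 [201.8 267.8] xy [509.4 239.4] axis deg 58.6 len [15.  17.6] rect [509.6 239.3] [16.9 14.8] 58.6
side 110 [258.7 327.7] xy [506.2 239.5] axis deg 133.6 len [16.  18.9] rect [506.  239.3] [16.4 18.7] 59.1
side 538 [257.5 309.2] xy [530.  214.6] axis deg 107.9 len [33.1 71.1] rect [531.5 206.1] [41.8 85. ] 8.8
300 253 267
308 255 268
316 254 267
[[252.8, 312.5], [251.1, 304.6], [249.6, 297.1], [247.9, 289.3]]
80 [[268.7, 304.2], [234.8, 312.2]]
90 [[268.1, 300.5], [233.9, 308.6]]
100 [[267.5, 296.8], [233.0, 304.9]]
110 [[266.9, 293.0], [232.0, 301.2]]
```

Run:
```python
from h import *
W=[535.7,220.7]
for z in(103,96,92,88,85,83,82.3):
    line_to([*W,z],40);f=current_contact_force();print(z,np.round(f,1),np.round(current_moment(),2),current_tcp_pos().round(1) if hasattr(current_tcp_pos(),'round') else current_tcp_pos(),round(current_width(),2))
    if f[2]>35: break
print(current_t())
```

```text
103 [ 0.5  0.  -2.8] [-0.05 -0.05  0.06] [535.9 220.8 103.1] 53.35
96 [-0.4 -0.5 -1.6] [-0.04 -0.04  0.02] [535.5 220.5  95.7] 53.26
92 [-0.2  0.6  3.7] [-0.06  0.08 -0.01] [536.3 221.1  92.6] 52.8
88 [-0.3 -0.2  5.9] [-0.01  0.27  0.07] [536.3 221.1  88.8] 53.11
85 [-0.7 -0.6  7.1] [-0.11  0.42 -0.01] [536.4 221.1  86.1] 53.06
83 [-1.3 -2.   9. ] [-0.21  0.66  0.02] [536.4 221.1  84.3] 53.68
82.3 [-2.  -0.3  9.7] [-0.24  0.71  0.03] [536.4 221.1  83.7] 53.55
22.5833
```

Run:
```python
from h import *
W=[535.3,220.5]
for z in(81.3,80.5,79.8):
    line_to([*W,z],30);f=current_contact_force();print(z,np.round(f,1),np.round(current_moment(),2),np.round(current_tcp_pos(),1))
    if f[2]>16: break
for k in(1,2,3,4):
    a=-63.1-91.5*k/4
    line_to([*W,z],30,down(np.radians(a)))
    M=R.from_quat(current_eef_rot()).as_matrix()
    print(round(a,1),round(float(np.degrees(np.arctan2(M[1,1],M[0,1]))),1),np.round(current_contact_force(),1),np.round(current_moment(),2),np.round(current_tcp_pos(),1),round(current_width(),2))
    if abs(current_moment()[2])>2: break
print(current_t())
T=camera("top");S=camera("side")
cv2.imwrite("pics/p2.png",np.hstack([T[150:350,120:320],S[200:400,150:350]]).repeat(2,0).repeat(2,1)[:,:,::-1])
```

```text
81.3 [-0.8 -1.  10.7] [-0.2   0.55  0.01] [536.4 221.   83. ]
80.5 [-3.9 -2.  16.2] [-0.34  1.35  0.02] [536.5 221.1  83. ]
-86.0 -85.9 [-1.1 -0.7 13.4] [-0.01  0.47 -0.12] [537.1 221.5  83. ] 53.19
-108.8 -108.8 [-0.1 -0.3 13. ] [-0.04  0.04 -0.13] [537.3 221.6  83. ] 53.67
-131.7 -131.7 [-0.2 -0.8 12.8] [-0.17 -0.15 -0.16] [537.5 221.6  83. ] 53.06
-154.6 -154.5 [-5.4  3.5 16.4] [1.61 2.19 0.47] [536.5 222.4  83. ] 53.48
25.2833
```

View pics/p2.png

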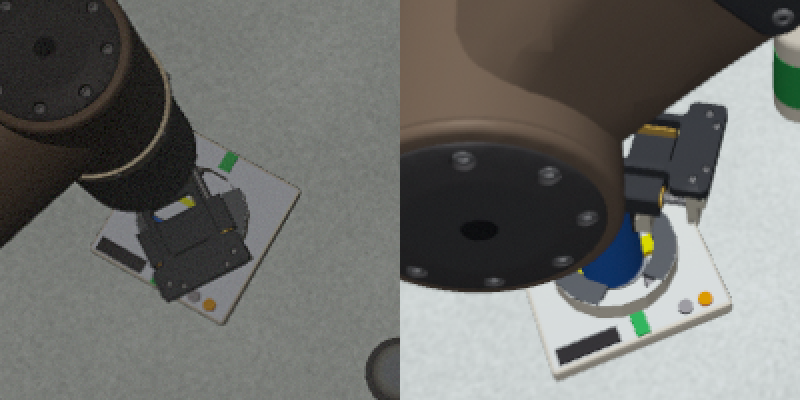

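The plate bottomed out (TCP steady at 83.0) and the side view shows the yellow lugs (crop (648,245), (580,268)) a quarter turn on under the rim, with the stop felt. Now I ease up, release and check.

Run:
```python
from h import *
p=[536.3,221.5]
line_to([*p,86],30);print(np.round(current_contact_force(),1),np.round(current_moment(),2),np.round(current_tcp_pos(),1))
move_gripper(84);print(current_width(),np.round(current_contact_force(),1))
line_to([*p,230],150)
move_ptp([480,60,300],down(np.radians(-154.6)))
print(current_t())
from meas import *
T=camera("top");S=camera("side")
print("stripe z129");blobs("top",T,Y,129,(170,200,280,320),8);blobs("side",S,Y,129,(200,240,320,390),8)
for n,b in(("top",T),("side",S)): print(n,proj(n,[[535.7,220.7,129]]).round(1))
cv2.imwrite("pics/p3.png",np.vstack([np.hstack([T[190:330,150:350],S[260:400,170:370]]),np.hstack([T[160:300,340:540],S[120:260,290:490]])]).repeat(2,0).repeat(2,1)[:,:,::-1])
```

```text
[-4.1  5.1 10. ] [1.73 1.77 0.6 ] [536.7 222.4  87. ]
83.93926873859817 [-0.1  0.   0.3]
28.3333
stripe z129
top 35 [227.7 265.2] xy [502.3 184.1] axis deg 141.5 len [ 7.5 14.4] rect [502.7 183.8] [ 7.3 14.3] 55.8
side 97 [246.7 290.7] xy [536.1 223.1] axis deg 57.2 len [ 5.9 45.4] rect [535.8 222.9] [45.7  5.9] 57.7
side 60 [273.  320.5] xy [470.4 241. ] axis deg 138.3 len [ 8.4 16.7] rect [470.4 240.9] [ 8.5 16.7] 54.8
side 24 [238.1 332. ] xy [498.8 283.4] axis deg 154.9 len [ 3.6 15.7] rect [498.6 283.7] [ 3.7 15.5] 64.4
top [[206.7 247. ]]
side [[248.  289.7]]
```

View pics/p3.png

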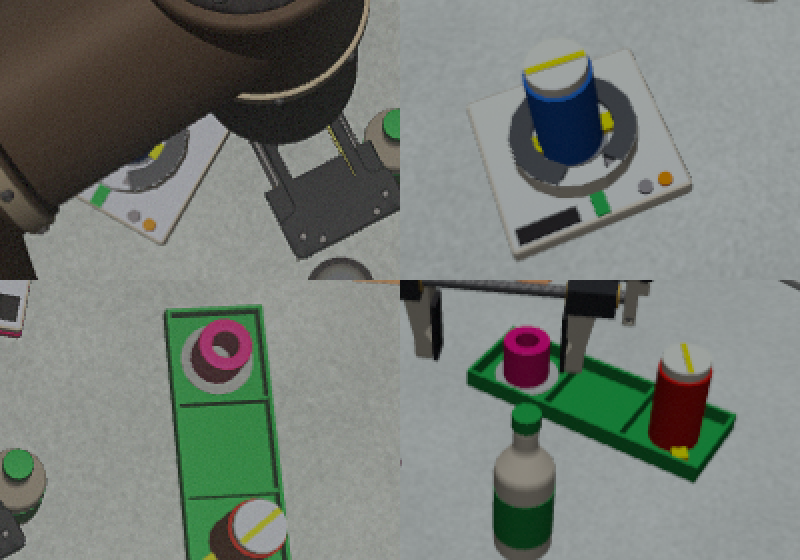

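The pot stands upright on the warmer's axis, stripe at 57° against the 59° expected when locked (side crop (555,62)). Its lugs are under the rim, the tape is on its disc, and the bystanders are in place.

```bash
python3 -c "
from plant import *
print(close_job())"
```

```text
the job is handed in; nothing more can be done
None
```

The tape roll is standing on the white disc and the gel pot is pressed down, turned a quarter turn clockwise and released. The last pictures show its lugs under the rim. The job was handed in at about 28 s of the 67 s allowed, and `close_job` gave no verdict.

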